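# Seat the pad driver and fit its centre lock

## Task

The orange pad-driver plate has been laid on the upturned scrubber drive head but is sitting high, because its lugs have not found their slots. Press lightly on it and turn it round, without lifting it off or forcing it, until it drops fully home; then take the blue centre lock from its stand and stand it in the middle, pushed down until its flange is flush on the plate's hub, and let go. Leave the jar, the can and the screwdriver alone.

Things in the scene. Friction and masses are not known exactly. Their poses are not given: they have to be found in the camera images.
- drive_head: Scrubber drive head fixed belly up on the bench: round grey gearbox 168 mm across, dark motor barrel 60 mm thick (top 63 mm above the bench) running out 200 mm along its +x. Origin: on the bench, on the vertical drive axis. Its steel drive ring (fixed, 136 mm across, flat top 70 mm up) is hidden under the plate.
- tube_top (a point): Middle of the mouth of the fixed steel tube on the drive axis, 81 mm above the bench, seen through the plate's hub. Outside 30 mm, bore 16 mm, bore floor 30 mm above the bench. It centres the plate and takes the lock's pin.
- plate_top (a point): Loose orange pad-driver plate: 160 mm disc, 10 mm thick, with a 12 mm skirt down its rim. This point is on its axis, in its flat upper face, z up: 90 mm above the bench at the start, 80 mm when home. The black hub in the middle, 49 mm across, stands 4 mm above the face; its 32 mm hole turns freely on the tube.
- plate_rib (a point): Middle of one of the plate's three ribs, 7.5 mm above the face, 56 mm from the axis; x points radially outward. The other ribs are at 120 and 240 degrees. Each is 12 mm thick, 15 mm high, 39 to 73 mm from the axis: push it sideways with shut fingers that press lightly (about 4 N) on the face beside it. A hard press far from a rib tips the plate.
- plate: The same plate (about 0.55 kg); origin on its axis at the height of the lug tips, 20 mm below the upper face; x along one rib. Right under each rib is a lug 14 mm wide, 10 mm deep, 42 to 62 mm from the axis. Three slots in the drive ring, 20 mm wide, 120 degrees apart, take them. The slots cannot be seen; their direction is random, unrelated to the drive head's yaw.
- drive_axis (a point): The drive axis at the height of the drive ring's flat top, 70 mm above the bench. The lugs ride on this top until they meet the slots: at the start the plate is 0.35 to 1.75 rad of turn away from that, either way round. There it drops 10 mm by its weight and light pressure and can turn no further: the pushing force then rises sharply.
- lock_stand: Fixed grey block 75 x 75 mm, 55 mm high, with one upright hole in the middle that holds the centre lock. Origin: centre of its underside, on the bench.
- lock_grip (a point): Loose centre lock (0.1 kg), upright: steel pin 13 mm thick, 45 mm long, tapered foot; above it a blue flange 44 mm across, 6 mm thick; on top a round blue grip 24 mm in diameter, 46 mm high. This point: on the axis, half-way up the grip, 74 mm above the pin's foot. Height above the bench: 84 mm in its stand, 113 mm fully home (123 mm if the plate is not home).
- jar: Loose jar, 64 mm in diameter, 85 mm high, red label, white cap; a bystander. It and the lock stand may trade sides. Origin: centre of its underside.
- can: Loose can, 56 mm in diameter, 120 mm high, blue label; a bystander. Origin: centre of its underside.
- screwdriver: Loose screwdriver lying on the bench; a bystander. Handle towards its -x.
Not all that is in view belongs to the job. Of the things that look like the plate, the smallest one is meant.

How it is judged (in metres and radians):
On the way, in this order (a step that is already met when the one before it is completed fails the run):
1. the plate has dropped fully home, flat on the drive ring (upper face less than 83.5 mm above the bench) (z of plate_top in the frame of drive_head below 0.0835 m and horizontal distance between plate_top and drive_head below 0.004 m and angle between plate_top's own z axis and vertical below 0.05 rad), for 0.2 s.
2. the centre lock stands fully in the bore, flange on the hub (z of lock_grip in the frame of drive_head below 0.1165 m and horizontal distance between lock_grip and drive_head below 0.005 m and angle between lock_grip's own z axis and vertical below 0.07 rad), for 0.2 s.
At the end, for the whole second after the job is handed in: The plate is home: its upper face 80 mm (less than 83.5 mm) above the bench, within 4 mm of the drive axis and level within 0.05 rad. The lock is fully in: its grip's middle 113 mm (less than 116.5 mm) above the bench, within 5 mm of the drive axis, upright within 0.07 rad (all of step 1 and all of step 2); the robot touches nothing.
It fails at once if the plate is lifted off (raised more than 20 mm above its starting height) (z of plate_top in the frame of drive_head above 0.11 m).
It fails at once if the plate is forced: the gripper pushes on it with more than 40 N (contact force between the fingers and plate above 40 N).
It fails at once if the jar is disturbed (moved more than 30 mm) (distance of jar from where it was at the start of the episode above 0.03 m).
It fails at once if the can is disturbed (moved more than 30 mm) (distance of can from where it was at the start of the episode above 0.03 m).
It fails at once if the screwdriver is disturbed (moved more than 30 mm) (distance of screwdriver from where it was at the start of the episode above 0.03 m).
It also fails if it takes over 72 s, if anything falls off the work surface, if the arm or the gripper's body presses on something with over 40 N, if the wrist force passes 120 N, or if a joint passes its speed limit or range.

## Robot

A 6-joint arm with a two-finger parallel gripper is mounted at the origin on the work surface. World frame = base frame: x ahead of the robot, y to its left, z up, the work surface at z = 0. Lengths are in mm, angles in degrees, forces in N, time in s.
With the tool pointing down it reaches from about 300 to 850 mm from the base axis. Payload 4.2 kg.
Tool frame: the origin (TCP) lies midway between the tips of the shut fingers; the grasp point (between the pads) lies 19 mm behind it; x points along the fingers, y is the direction in which the jaws open and shut, and the axes are right-handed (so a half turn about x gives the same grasp; the last joint's range is limited). The gripper opens to 91 mm and grips with 3 to 60 N. Pads are 32 mm wide; open, the fingers measure 118 mm over their backs; the gripper's body (76 mm by 178 mm) begins 60 mm behind the grasp point.
Start: joints at [74.141, 18.312, 89.639, -0, 72.044, -1.146], TCP at [146.044, 556.16, 213.976] pointing down, gripper open.
Joint ranges: [-177.97, 177.97], [-48.28, 115.42], [12.27, 149.76], [-77.06, 257.06], [2.81, 150.46], [-146.56, 146.56]. Speed limits (degrees/s): [147.25, 147.25, 180, 180, 180, 180].

## Interface

Orientations are given as [roll, pitch, yaw] about the fixed x, y, z axes, in that order (R = Rz(yaw) Ry(pitch) Rx(roll)).
In Python, from workcell import env gives the robot as it stands.
- The arm moves only by the shell command python3 -m handwheel 'ROWS' [FORCE]. ROWS is text: rows parted by semicolons, each of 7 numbers parted by spaces: the turn, a rotation vector about the tool's x, y, z in degrees, then the shift along the tool's x, y, z in m, then the finger opening in m, from 0 to 0.0912. In form: rx ry rz x y z grip; .... A call has 1 to 12 rows; each row is the pose to reach, as a shift and turn from the pose commanded when the call began, along the tool's axes at that moment; what a row does not reach only later rows make up. A row lasts 1/12 s, in which the tool goes at most 41.7 mm and 7.16 degrees, less where a joint would pass 70% of its speed; a pose out of reach is approached as far as the arm can. A call with a gripper value outside its range is refused whole. The fingers move at their own pace and stop on an object; FORCE is the grip in N (left out, the last holds). Time passes only in rows, so rows that repeat a pose let the fingers close. It gives the time, the measured TCP pose, the force and the opening at its end, in the units of the state.
- env.state(): the state, without advancing time (a new reading comes with each control period).
- env.grab_frame(name): name is "scene" or "top"; returns the picture (480x640x3 uint8, red, green, blue); there is no depth.
- env.get_calibration(name): a dict with "mtx" (3x3 intrinsics, pixels), "k1" (the pictures are not rectified: a ray, as slopes to the right and down, at radius r is drawn at 1 + k1 r^2 times it, then the intrinsics apply), "T" (4x4, takes a point from camera to world coordinates). Camera axes: x right, y up, looking along -z (the intrinsics and any distortion apply to the point x, -y, -z); pixel columns grow to the right and rows downward; lengths in mm; the calibration is good to about 2 mm. A picture is of the moment at which its call begins. get_calibration takes no time and is no camera call.
- env.job_done(): hands the job in, once; it reports no verdict.
The state is a dict: "time_s": time; "qpos": joint angles; "qvel": joint speeds; "effort": joint torques, N m; "ee_pos": TCP position; "ee_rot": TCP orientation; "force": force on the tool from outside, world axes, zero at the start; "torque": the same for the moment, N m; "gripper_width": finger opening in mm.
Only numpy, scipy, OpenCV 4.12 (cv2) and the standard library are available. Lean on these libraries where they do the work, as an engineer would, in place of code of your own. Each camera call takes 0.05 s, during which the arm holds its last target. There are 200 camera calls.

## Working session

There is one attempt and no reset: what is moved stays moved. The work goes in short steps, Python scripts to look and compute and a shell command to move; the robot and the scene stay as the last step left them, time stands still between calls to the robot, and variables do not carry over. Pictures are saved under pics/ and viewed, on a budget of 10 in all, crops included, one or two more only if the job needs it, and the job is handed in when it is done.

```bash
ls; mkdir -p pics
python3 - <<'E'
from workcell import env
import cv2
for n in("scene","top"):
    cv2.imwrite(f"pics/{n}0.png",env.grab_frame(n)[:,:,::-1]); c=env.get_calibration(n); print(n,c)
print(env.state())
E
```

```text
pics
scene {'mtx': array([[497.26834104,   0.        , 317.11903982],
       [  0.        , 497.26834104, 232.88162983],
       [  0.        ,   0.        ,   1.        ]]), 'k1': -0.10350132240175212, 'T': array([[ 1.05046311e-01, -6.32873940e-01,  7.67095723e-01,
         1.17637550e+03],
       [ 9.94460104e-01,  6.39097024e-02, -8.34544874e-02,
        -7.23494004e+01],
       [ 3.79131085e-03,  7.71612679e-01,  6.36081362e-01,
         6.81692818e+02],
       [ 0.00000000e+00,  0.00000000e+00,  0.00000000e+00,
         1.00000000e+00]])}
top {'mtx': array([[574.52408889,   0.        , 317.12051313],
       [  0.        , 574.52408889, 248.1326565 ],
       [  0.        ,   0.        ,   1.        ]]), 'k1': -0.10812097383376076, 'T': array([[-2.13908337e-02,  9.95099500e-01, -9.65371302e-02,
         3.49269216e+02],
       [-9.99697028e-01, -2.01132051e-02,  1.41884524e-02,
         7.74368585e+00],
       [ 1.21772508e-02,  9.68113849e-02,  9.95228250e-01,
         1.22780515e+03],
       [ 0.00000000e+00,  0.00000000e+00,  0.00000000e+00,
         1.00000000e+00]])}
{'time_s': 0.1, 'qpos': array([ 7.41404509e+01,  1.83471239e+01,  8.96985491e+01, -1.15897075e-03,
        7.20412597e+01, -1.14450729e+00]), 'qvel': array([ 0.03340716, -0.12531466, -0.11224932, -0.00123116, -0.04692862,
        0.05067462]), 'effort': array([ 1.14194700e-03, -4.13334060e+01, -2.32509470e+01,  7.29176542e-02,
        4.21536213e-02, -3.65254391e-05]), 'ee_pos': array([145.93109205, 555.72893087, 213.21876736]), 'ee_rot': array([ -90.41826438,   89.91306019, -105.132948  ]), 'force': array([-0.27607934,  0.13317859, -0.58428396]), 'torque': array([ 0.00148027,  0.00240558, -0.01405732]), 'gripper_width': 91.33611678988065}
```

View pics/top0.png

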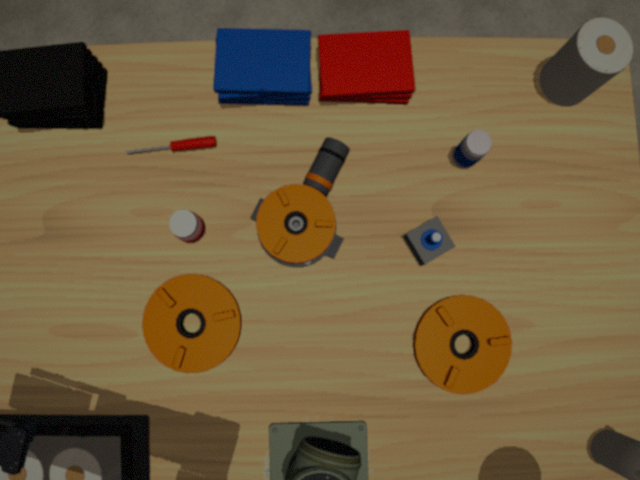

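View pics/scene0.png

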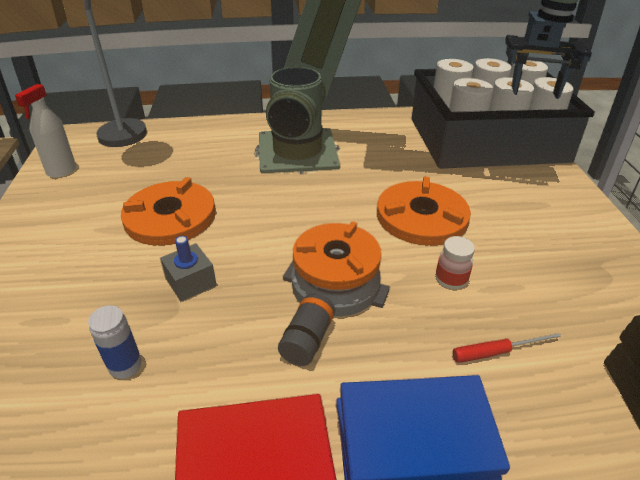

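Candidates for the plate in the top view are (296,224), which is small and sits on the gearbox, and (192,323) and (462,344), which are larger and lie on the bench. I choose (296,224). The lock is at (432,238), and the blue-labelled can at (472,148) is not it. I'll check the choice with a close crop.

```bash
cat > h.py <<'E'
import numpy as np,cv2
from workcell import env
def ray(n,uv):
    c=env.get_calibration(n); p=cv2.undistortPoints(np.array(uv,float).reshape(-1,1,2),c["mtx"],np.array([c["k1"],0,0,0.]))[:,0]
    d=np.c_[p[:,0],-p[:,1],-np.ones(len(p))]@c["T"][:3,:3].T
    return c["T"][:3,3],d
def atz(n,uv,z):
    o,d=ray(n,uv); return o+d*((z-o[2])/d[:,2])[:,None]
def proj(n,P):
    c=env.get_calibration(n); q=(np.atleast_2d(P)-c["T"][:3,3])@c["T"][:3,:3]
    q=q*[1,-1,-1]
    return cv2.projectPoints(q.reshape(-1,1,3),np.zeros(3),np.zeros(3),c["mtx"],np.array([c["k1"],0,0,0.]))[0][:,0]
E
python3 - <<'E'
from h import *
a=cv2.imread("pics/top0.png"); b=cv2.imread("pics/scene0.png")
f=lambda i,x,y,w,h,s:cv2.resize(i[y:y+h,x:x+w],None,fx=s,fy=s,interpolation=cv2.INTER_CUBIC)
t=f(a,246,174,100,100,4); u=f(a,392,190,100,100,4); 
s=f(b,286,215,100,100,4)[:,:]; 
cv2.imwrite("pics/crop0.png",np.hstack([t,s])[:, :800])
cv2.imwrite("pics/crop1.png",np.hstack([u,f(b,140,215,100,100,4)]))
# orange blob centres, top
hs=cv2.cvtColor(a,cv2.COLOR_BGR2HSV); m=cv2.inRange(hs,(6,180,90),(20,255,255))
n,l,st,ce=cv2.connectedComponentsWithStats(m)
for i in range(1,n):
    if st[i,4]>500:
        h=cv2.convexHull(cv2.findContours((l==i).astype('uint8'),0,1)[0][0]); e=cv2.fitEllipse(h); print(st[i],e)
print(atz("top",[[296,224],[462,344],[192,323]],94), atz("top",[[433,238]],84), atz("top",[[436,236]],107))
E
```

```text
[ 256  184   79   79 4432] ((295.4700622558594, 223.08969116210938), (78.33271026611328, 79.067138671875), 38.75514221191406)
[ 143  274   98   99 6888] ((191.35928344726562, 323.0858459472656), (97.59345245361328, 98.84831237792969), 41.23054122924805)
[ 415  295   97   99 6723] ((462.6716003417969, 344.0801086425781), (96.58299255371094, 98.37531280517578), 168.47703552246094)
[[ 508.35807497   32.58911839   94.        ]
 [ 263.09030026 -290.72011526   94.        ]
 [ 316.32213764  240.78090404   94.        ]] [[ 476.03100306 -242.80370889   84.        ]] [[ 477.34727028 -243.93689012  107.        ]]
```

View pics/crop0.png

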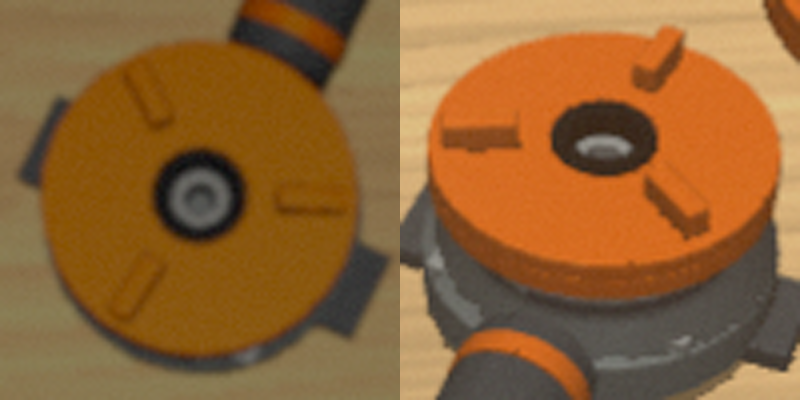

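View pics/crop1.png

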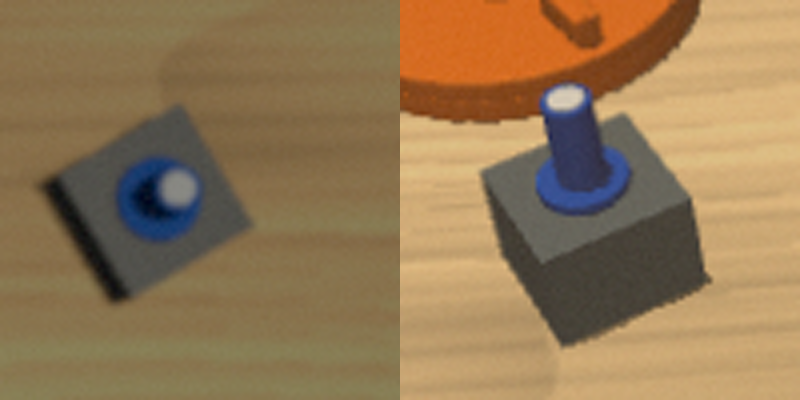

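The target is confirmed: black hub, steel tube inside it, plate on the gearbox. The tube mouth is at top (295.6,223.1). The ribs are at crop (147,97), (312,199) and (136,287). The lock stands upright in the grey block, with its grip top at top (436.3,236.6) and scene (181.7,239.2).

Run:
```python
from h import *
from scipy.spatial.transform import Rotation as Ro
def tri(a,b):
    (o1,d1),(o2,d2)=ray("top",[a]),ray("scene",[b]); A=np.zeros((3,3));v=np.zeros(3)
    for o,d in((o1,d1[0]),(o2,d2[0])):
        d=d/np.linalg.norm(d);M=np.eye(3)-np.outer(d,d);A+=M;v+=M@o
    return np.linalg.solve(A,v)
T=lambda x,y:[246+x/4,174+y/4]; S=lambda x,y:[286+(x-400)/4,215+y/4]
print("disc@90 top",atz("top",[[295.47,223.09]],90),"hub@94",atz("top",[T(199,195)],94),"tube@81",atz("top",[T(199,197)],81),atz("scene",[S(605,147)],81))
c=atz("top",[T(199,197)],81)[0]
c=atz("top",[[295.47,223.09]],90)[0]
for p,q in(((147,97),(680,195)),((312,199),(485,128)),((136,287),(663,55))):
    for n,uv in(("top",T(*p)),("scene",S(*q))):
        P=atz(n,[uv],105)[0]-c; print(n,P,np.hypot(*P[:2]),np.degrees(np.arctan2(P[1],P[0])))
lt,ls=[436.3,236.6],[181.7,239.2]
print("lock",atz("top",[lt],107),atz("scene",[ls],107),tri(lt,ls),"flange",atz("top",[[431.4,239.4]],61),atz("scene",[[140+182/4,215+180/4]],61))
print("tube tri",tri(T(199,197),S(605,147)))
s=env.state(); print(Ro.from_euler('xyz',s['ee_rot'],degrees=True).as_matrix().round(3))
```

```text
disc@90 top [[510.77541738  33.70341008  90.        ]] hub@94 [[510.87978667  33.0428558   94.        ]] tube@81 [[511.71641798  33.3506624   81.        ]] [[509.21695041  37.18547002  81.        ]]
top [48.06165676 24.00039256 15.        ] 53.7209614034316 26.536017045499094
scene [58.699886   26.63798821 15.        ] 64.46129871985202 24.408530802453008
top [ -4.5566435  -56.56902016  15.        ] 56.752242611659625 -94.60524114863772
scene [  7.28176816 -51.80648404  15.        ] 52.315733159136485 -81.99908719638104
top [-46.42074258  30.82114155  15.        ] 55.720984446927076 146.41775108608832
scene [-35.36833988  34.38844469  15.        ] 49.33036178141408 135.80479865313532
lock [[ 476.14138229 -244.48673352  107.        ]] [[ 476.60131017 -241.39351702  107.        ]] [ 476.04836674 -242.99857481  106.81950963] flange [[ 475.74634267 -244.3910773    61.        ]] [[ 481.84188032 -241.62392853   61.        ]]
tube tri [511.62195778  35.02769074  83.29425523]
[[-0.     0.254  0.967]
 [-0.001  0.967 -0.254]
 [-1.    -0.002 -0.   ]]
```

```bash
R="40 0 0 0 -0.236 0.235 0"; python3 -m handwheel '40 0 0 0 -0.236 0.235 0; 40 0 0 0 -0.236 0.235 0; 40 0 0 0 -0.236 0.235 0; 40 0 0 0 -0.236 0.235 0; 40 0 0 0 -0.236 0.235 0; 40 0 0 0 -0.236 0.235 0; 40 0 0 0 -0.236 0.235 0; 40 0 0 0 -0.236 0.235 0; 40 0 0 0 -0.236 0.235 0; 40 0 0 0 -0.236 0.235 0; 40 0 0 0 -0.236 0.235 0' 10
cat >> h.py <<'E'
from scipy.spatial.transform import Rotation as Ro
def plan(pos,az):  # target TCP, azimuth of tool z -> (rx deg, shift m in tool axes)
    s=env.state();M=Ro.from_euler('xyz',s['ee_rot'],degrees=True).as_matrix()
    Rt=np.c_[[0,0,-1],np.cross([np.cos(np.radians(az)),np.sin(np.radians(az)),0],[0,0,-1]),[np.cos(np.radians(az)),np.sin(np.radians(az)),0]]
    print("rv",np.degrees(Ro.from_matrix(M.T@Rt).as_rotvec()).round(2),"shift",(M.T@(np.array(pos)-s['ee_pos'])/1000).round(4),"F",s['force'].round(1),"pos",s['ee_pos'].round(1),"q",s['qpos'].round(0),s['time_s'])
E
python3 -c "
from h import *
plan([481,-19.6,130],-94)"
```

```text
time_s: 1.02
ee_pos: [313.3, 268.4, 213.9]
ee_rot: [-175.8, 90.0, 129.4]
force: [-0.1, 0.3, 0.3]
gripper_width: 20.8
rv [ 3.923e+01 -4.000e-02  2.000e-02] shift [ 0.0836 -0.0291  0.332 ] F [-0.1  0.3  0.3] pos [313.3 268.4 213.9] q [ 39.   3. 109.   0.  68.   4.] 1.0167
```

```bash
python3 -m handwheel '39.2 0 0 0.06 -0.029 0.332 0; 39.2 0 0 0.06 -0.029 0.332 0; 39.2 0 0 0.06 -0.029 0.332 0; 39.2 0 0 0.06 -0.029 0.332 0; 39.2 0 0 0.06 -0.029 0.332 0; 39.2 0 0 0.06 -0.029 0.332 0; 39.2 0 0 0.06 -0.029 0.332 0; 39.2 0 0 0.06 -0.029 0.332 0; 39.2 0 0 0.084 -0.029 0.332 0; 39.2 0 0 0.084 -0.029 0.332 0; 39.2 0 0 0.084 -0.029 0.332 0; 39.2 0 0 0.084 -0.029 0.332 0'
python3 -c "
from h import *
plan([481,-19.6,95],-94)
cv2.imwrite('pics/a.png',cv2.resize(env.grab_frame('scene')[170:320,260:410,::-1],None,fx=4,fy=4,interpolation=2))"
```

```text
time_s: 2.02
ee_pos: [481.6, -17.8, 130.2]
ee_rot: [-155.3, 90.0, 111.0]
force: [-0.3, 0.1, -0.2]
gripper_width: 0.7
rv [ 0.23 -0.03  0.01] shift [ 0.0352 -0.0005  0.0019] F [-0.3  0.1 -0.2] pos [481.6 -17.8 130.2] q [ -4.  14. 109.   0.  57.   0.] 2.0167
```

View pics/a.png

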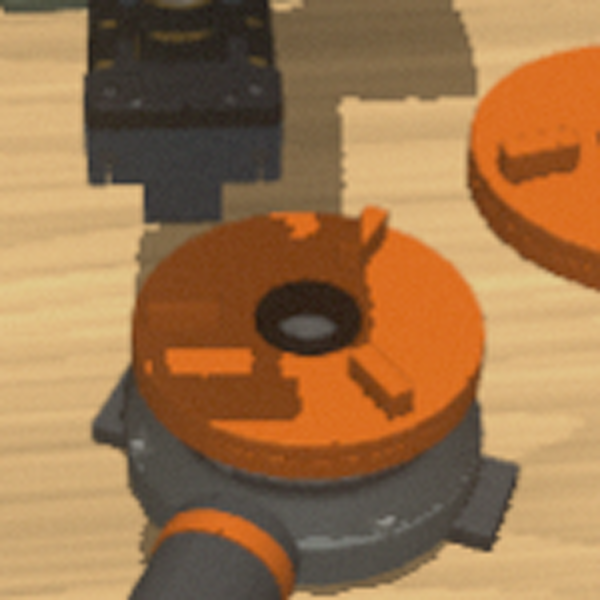

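The shut fingers (crop x 145–222, y 180–220) hang behind the left rib (crop 165–250, y 360). That is the right side for pushing it counter-clockwise. I'll go down gently.

```bash
python3 -m handwheel '0 0 0 0.02 0 0.002 0; 0 0 0 0.034 0 0.002 0; 0 0 0 0.036 0 0.002 0; 0 0 0 0.037 0 0.002 0; 0 0 0 0.038 0 0.002 0; 0 0 0 0.039 0 0.002 0; 0 0 0 0.039 0 0.002 0'
python3 -m handwheel '0 0 0 0.0005 0 0 0; 0 0 0 0.001 0 0 0; 0 0 0 0.001 0 0 0'
```

```text
time_s: 2.65
ee_pos: [481.9, -21.3, 91.7]
ee_rot: [94.0, 89.9, 0.1]
force: [0.2, -0.5, -0.1]
gripper_width: 0.7
time_s: 2.9
ee_pos: [481.7, -21.6, 90.3]
ee_rot: [103.0, 90.0, 9.1]
force: [-0.3, -0.1, 2.0]
gripper_width: 0.5
```

```bash
python3 -m handwheel '0 0 0 0.0005 0 -0.001 0; 0 0 0 0.001 0 -0.002 0; 0 0 0 0.001 0 -0.002 0'
python3 -m handwheel '0 0 0 0 -0.001 0 0; 0 0 0 0 -0.002 0 0; 0 0 0 0 -0.003 0 0;0 0 0 0 -0.003 0 0'
python3 -c "
from h import *
plan([481,-19.6,95],-94)"
```

```text
time_s: 3.15
ee_pos: [481.7, -21.4, 90.3]
ee_rot: [16.8, 89.8, -77.0]
force: [-3.3, -8.0, 10.8]
gripper_width: 0.5
time_s: 3.48
ee_pos: [480.7, -20.0, 90.2]
ee_rot: [81.0, 89.7, -12.9]
force: [2.2, -3.4, 6.5]
gripper_width: 0.7
rv [ 0.1   0.05 -0.31] shift [-0.0048  0.0003 -0.0005] F [ 2.2 -3.4  6.5] pos [480.7 -20.   90.2] q [ -4.  17. 112.  -0.  51.   0.] 3.4833
```

```bash
python3 -m handwheel '0 0 0 -0.0003 0.001 0 0; 0 0 0 -0.0003 0.002 0 0; 0 0 0 -0.0003 0.003 0 0;0 0 0 -0.0003 0.004 0 0; 0 0 0 -0.0003 0.005 0 0; 0 0 0 -0.0003 0.005 0 0'
python3 -m handwheel '0 0 0 0 0.0005 0 0;0 0 0 0 0.001 0 0; 0 0 0 0 0.001 0 0'
python3 - <<'E'
from h import *
for n in range(1,8):
    a=-np.radians(n); p=np.array([-20,56.5]); c,s=np.cos(a),np.sin(a)
    print(n,(np.array([[c,-s],[s,c]])@p-p).round(2))
plan([481,-19.6,95],-94)
E
```

```text
time_s: 3.98
ee_pos: [480.8, -20.1, 90.2]
ee_rot: [-79.5, 89.7, -173.4]
force: [-7.1, -2.6, 15.4]
gripper_width: 0.3
time_s: 4.23
ee_pos: [480.8, -20.1, 90.1]
ee_rot: [-82.2, 89.6, -176.0]
force: [-9.5, -3.1, 17.4]
gripper_width: 0.9
1 [0.99 0.34]
2 [1.98 0.66]
3 [2.98 0.97]
4 [3.99 1.26]
5 [5.   1.53]
6 [6.02 1.78]
7 [7.03 2.02]
rv [0.12 0.06 0.44] shift [-0.0049  0.0001 -0.0005] F [-9.5 -3.1 17.4] pos [480.8 -20.1  90.1] q [ -4.  17. 112.  -0.  52.   0.] 4.2333
```

The press has grown too heavy (17 N), so the plate is held by friction. I'll ease off vertically.

```bash
python3 -m handwheel '0 0 0 -0.0005 0 0 0; 0 0 0 -0.001 0 0 0; 0 0 0 -0.001 0 0 0'
python3 -m handwheel '0 0 0 -0.0003 0 0 0; 0 0 0 -0.0006 0 0 0;0 0 0 -0.0006 0 0 0'
python3 -c "
from h import *
plan([481,-19.6,95],-94)"
```

```text
time_s: 4.48
ee_pos: [482.9, -19.6, 90.3]
ee_rot: [-92.9, 89.8, 173.2]
force: [-3.3, -0.7, 6.6]
gripper_width: 0.6
time_s: 4.73
ee_pos: [484.7, -19.6, 90.6]
ee_rot: [169.4, 90.0, 75.5]
force: [-0.5, 1.2, -0.7]
gripper_width: 0.6
rv [ 0.08 -0.02 -0.  ] shift [-0.0044 -0.0037  0.0003] F [-0.5  1.2 -0.7] pos [484.7 -19.6  90.6] q [ -4.  17. 111.   0.  51.   0.] 4.7333
```

```bash
python3 -m handwheel '0 0 0 0 0.001 0 0; 0 0 0 0 0.002 0 0; 0 0 0 0.0001 0.003 0 0;0 0 0 0.0002 0.003 0 0'
python3 -m handwheel '-1 0 0 0 0.001 0.0003 0; -2 0 0 0 0.002 0.0007 0; -3 0 0 0 0.003 0.001 0; -4 0 0 0 0.004 0.0013 0; -4 0 0 0 0.004 0.0013 0'
python3 -c "
from h import *
plan([481,-19.6,95],-90)"
```

```text
time_s: 5.07
ee_pos: [487.9, -19.9, 90.5]
ee_rot: [122.5, 90.0, 28.6]
force: [-0.6, 0.3, -0.5]
gripper_width: 0.6
time_s: 5.48
ee_pos: [491.4, -21.5, 90.6]
ee_rot: [-114.7, 90.0, 155.4]
force: [0.5, 0.4, -1.1]
gripper_width: 0.5
rv [ 0.14 -0.01  0.02] shift [-0.0044 -0.0104 -0.002 ] F [ 0.5  0.4 -1.1] pos [491.4 -21.5  90.6] q [ -4.  18. 111.   0.  52.  -4.] 5.4833
```

```bash
python3 -m handwheel '-1 0 0 0.0001 0.001 0.0003 0; -2 0 0 0.0002 0.002 0.0007 0; -3 0 0 0.0003 0.003 0.001 0; -4 0 0 0.0004 0.004 0.0013 0; -5 0 0 0.0005 0.005 0.0015 0; -5 0 0 0.0005 0.005 0.0015 0'
python3 -c "
from h import *
plan([481,-19.6,95],-85)
cv2.imwrite('pics/b.png',cv2.resize(env.grab_frame('scene')[170:320,260:410,::-1],None,fx=4,fy=4,interpolation=2))"
```

```text
time_s: 5.98
ee_pos: [496.3, -22.9, 90.3]
ee_rot: [-133.3, 90.0, 141.9]
force: [-3.8, 0.8, 4.7]
gripper_width: 0.4
rv [ 0.15 -0.02  0.02] shift [-0.0047 -0.015  -0.0047] F [-3.8  0.8  4.7] pos [496.3 -22.9  90.3] q [ -4.  18. 110.   0.  52.  -9.] 5.9833
```

View pics/b.png

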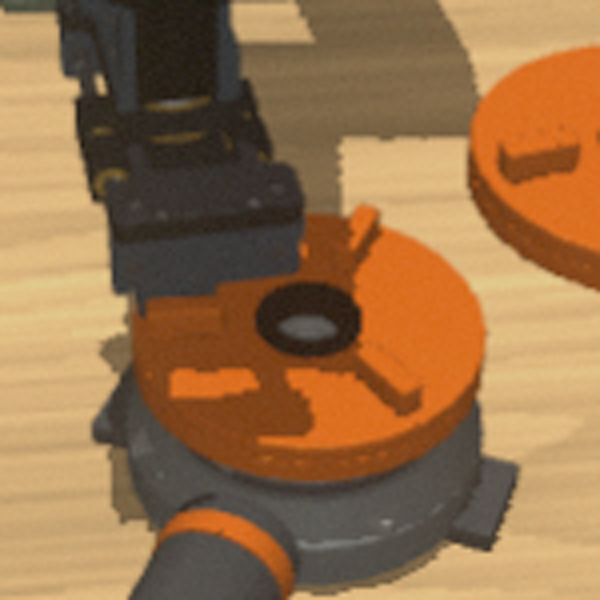

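The left rib is in contact and the plate has turned a few degrees: the far rib tip moved from crop (375,215) to (365,230). The press of 4.7 N and side force of 3.8 N are about right, so I'll keep turning.

```bash
python3 -m handwheel '-1 0 0 0 0.001 0.0003 0; -2 0 0 0 0.002 0.0007 0; -3 0 0 0 0.003 0.001 0; -4 0 0 0 0.004 0.0013 0; -5 0 0 0 0.005 0.0015 0; -5 0 0 0 0.005 0.0015 0'
python3 -c "
from h import *
plan([481,-19.6,95],-80)"
```

```text
time_s: 6.53
ee_pos: [501.7, -24.0, 90.3]
ee_rot: [129.0, 90.0, 49.1]
force: [-4.0, 0.6, 5.2]
gripper_width: 0.3
rv [ 0.13 -0.01 -0.01] shift [-0.0047 -0.0196 -0.0079] F [-4.   0.6  5.2] pos [501.7 -24.   90.3] q [ -4.  19. 109.   0.  52. -14.] 6.5333
```

```bash
python3 -m handwheel '-1 0 0 0 0.001 0.0003 0; -2 0 0 0 0.002 0.0007 0; -3 0 0 0 0.003 0.001 0; -4 0 0 0 0.004 0.0013 0; -5 0 0 0 0.005 0.0015 0; -6 0 0 0 0.006 0.0018 0; -7 0 0 0 0.007 0.002 0; -7 0 0 0 0.007 0.002 0'
```

```text
time_s: 7.2
ee_pos: [508.9, -24.7, 90.3]
ee_rot: [118.2, 90.0, 45.3]
force: [-5.2, 1.2, 5.2]
gripper_width: 0.6
```

```bash
python3 -m handwheel '-1 0 0 0 0.001 0.0003 0; -2 0 0 0 0.002 0.0007 0; -3 0 0 0 0.003 0.001 0; -4 0 0 0 0.004 0.0013 0; -5 0 0 0 0.005 0.0015 0; -5 0 0 0 0.005 0.0015 0'
```

```text
time_s: 7.7
ee_pos: [514.0, -25.0, 90.3]
ee_rot: [-11.5, 90.0, -79.3]
force: [-4.2, -0.3, 5.0]
gripper_width: 0.5
```

```bash
python3 -m handwheel '-1 0 0 0 0.001 0.0003 0; -2 0 0 0 0.002 0.0007 0; -3 0 0 0 0.003 0.001 0; -4 0 0 0 0.004 0.0013 0; -5 0 0 0 0.005 0.0015 0; -6 0 0 0 0.006 0.0018 0; -7 0 0 0 0.007 0.002 0; -7 0 0 0 0.007 0.002 0'
```

```text
time_s: 8.37
ee_pos: [521.4, -24.5, 90.3]
ee_rot: [-10.5, 89.9, -71.4]
force: [-3.9, -1.7, 5.5]
gripper_width: 0.2
```

```bash
python3 -c "
from h import *
plan([481,-19.6,95],-61)"
```

```text
rv [0.13 0.05 0.01] shift [-0.0048 -0.0329 -0.0239] F [-3.9 -1.7  5.5] pos [521.4 -24.5  90.3] q [ -4.  20. 107.  -0.  53. -33.] 8.3667
```

```bash
python3 -m handwheel '-1 0 0 0 0.001 0.0003 0; -2 0 0 0 0.002 0.0007 0; -3 0 0 0 0.003 0.001 0; -4 0 0 0 0.004 0.0013 0; -5 0 0 0 0.005 0.0015 0; -6 0 0 0 0.006 0.0018 0; -7 0 0 0 0.007 0.002 0; -7 0 0 0 0.007 0.002 0'
```

```text
time_s: 9.03
ee_pos: [529.7, -22.3, 90.1]
ee_rot: [60.2, 89.8, 6.2]
force: [0.7, -0.3, -0.6]
gripper_width: 0.4
```

```bash
python3 -m handwheel '-1 0 0 0 0.001 0.0003 0; -2 0 0 0 0.002 0.0007 0; -3 0 0 0 0.003 0.001 0; -4 0 0 0 0.004 0.0013 0; -5 0 0 0 0.005 0.0015 0; -5 0 0 0 0.005 0.0015 0'
```

```text
time_s: 9.53
ee_pos: [533.0, -20.6, 89.9]
ee_rot: [-131.0, 90.0, -179.8]
force: [-2.6, -2.5, 0.5]
gripper_width: 0.0
```

The vertical force vanished and the lateral force is now rising, so the plate has probably dropped. I'll push a little more and look.

```bash
python3 -m handwheel '-0.5 0 0 0 0.0005 0.0002 0; -1 0 0 0 0.001 0.0003 0; -2 0 0 0 0.002 0.0007 0; -2 0 0 0 0.002 0.0007 0'
python3 -m handwheel '0 0 0 0 -0.002 0 0; 0 0 0 0 -0.004 0 0; 0 0 0 0 -0.006 0 0; 0 0 0 0.002 -0.006 0 0;  0 0 0 0.004 -0.006 0 0; 0 0 0 0.004 -0.006 0 0'
python3 -c "
from h import *
cv2.imwrite('pics/c.png',cv2.resize(env.grab_frame('scene')[170:320,260:410,::-1],None,fx=4,fy=4,interpolation=2))"
```

```text
time_s: 9.87
ee_pos: [535.3, -19.7, 90.1]
ee_rot: [124.1, 90.0, 77.3]
force: [-2.2, -0.7, -1.1]
gripper_width: 0.2
time_s: 10.37
ee_pos: [530.7, -23.8, 85.8]
ee_rot: [166.0, 90.0, 119.1]
force: [-0.9, -0.1, -0.9]
gripper_width: 0.4
```

View pics/c.png

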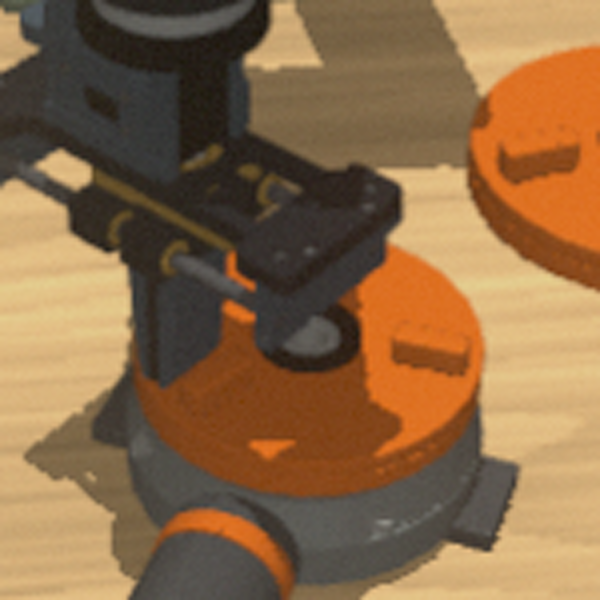

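The plate now sits lower: its front skirt edge is at y≈495 against 480 before, the tube nearly fills the hub, and the tip at z=85.8 is contact-free. I'll confirm with a light touch.

```bash
python3 -m handwheel '0 0 0 0.002 0 0 0; 0 0 0 0.004 0 0 0; 0 0 0 0.0045 0 0 0; 0 0 0 0.005 0 0 0; 0 0 0 0.0055 0 0 0; 0 0 0 0.0055 0 0 0'
python3 -m handwheel '0 0 0 0.0005 0 0 0;0 0 0 0.0008 0 0 0; 0 0 0 0.0008 0 0 0'
```

```text
time_s: 10.92
ee_pos: [530.8, -23.9, 80.5]
ee_rot: [179.6, 90.0, 132.7]
force: [-0.3, -0.1, -0.0]
gripper_width: 0.3
time_s: 11.17
ee_pos: [530.9, -23.9, 80.3]
ee_rot: [54.9, 90.0, 7.9]
force: [-1.2, 0.1, 4.5]
gripper_width: 1.0
```

The plate is home: contact came at z≈80.3 with 4.5 N. Next I'll lift clear and go over the lock.

```bash
python3 -m handwheel '0 0 0 -0.03 0 0 0; 0 0 0 -0.07 0 0 0; 0 0 0 -0.1 0 0 0; 0 0 0 -0.1 0 0 0' 
python3 -c "
from h import *
plan([476,-243,140],-90)"
```

```text
time_s: 11.5
ee_pos: [534.7, -24.2, 186.1]
ee_rot: [43.7, 89.3, -3.2]
force: [1.3, 0.1, -0.1]
gripper_width: 1.0
rv [43.09  0.32 -0.69] shift [ 0.0455 -0.1928  0.1193] F [ 1.3  0.1 -0.1] pos [534.7 -24.2 186.1] q [ -4.  16.  98.   0.  66. -47.] 11.5
```

```bash
python3 -m handwheel '43 0 0 0.045 -0.193 0.119 0.08; 43 0 0 0.045 -0.193 0.119 0.08; 43 0 0 0.045 -0.193 0.119 0.08; 43 0 0 0.045 -0.193 0.119 0.08; 43 0 0 0.045 -0.193 0.119 0.08; 43 0 0 0.045 -0.193 0.119 0.08; 43 0 0 0.045 -0.193 0.119 0.08; 43 0 0 0.045 -0.193 0.119 0.08; 43 0 0 0.045 -0.193 0.119 0.08; 43 0 0 0.045 -0.193 0.119 0.08'
python3 - <<'E'
from h import *
plan([476,-243,68],-90)
a=env.grab_frame('top'); b=env.grab_frame('scene')
cv2.imwrite('pics/t1.png',a[:,:,::-1])
f=lambda i,x,y:cv2.resize(i[y:y+100,x:x+100,::-1],None,fx=4,fy=4,interpolation=2)
cv2.imwrite('pics/d.png',np.hstack([f(a,246,174),f(b,140,195)]))
E
```

```text
time_s: 12.33
ee_pos: [471.6, -241.6, 134.9]
ee_rot: [142.4, 90.0, 52.6]
force: [0.2, 0.1, -0.5]
gripper_width: 64.4
rv [ 0.22 -0.02 -0.02] shift [0.0669 0.0044 0.0015] F [ 0.2  0.1 -0.5] pos [ 471.6 -241.6  134.9] q [-28.  18. 102.   0.  60. -29.] 12.3333
```

View pics/d.png

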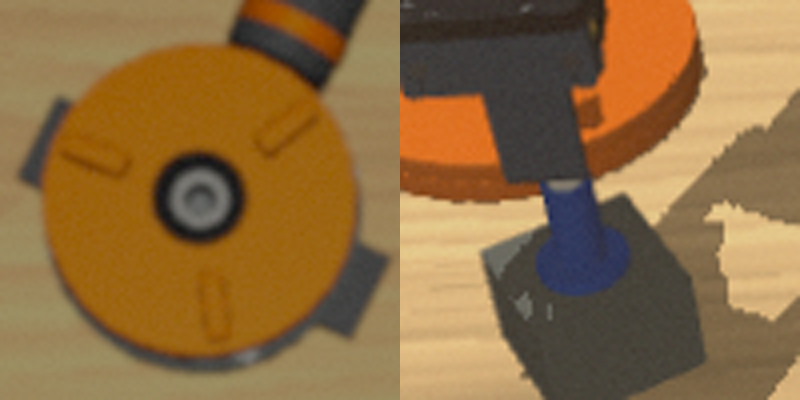

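Run:
```python
from h import *
print((proj("scene",[[471.6+45,-241.6,134.9],[476.1,-243,107]])-[140,195])*4+[400,0])
```

```text
[[545.56116146 187.16311935]
 [563.3425472  176.31368972]]
```

The tip projection (546,187) matches the picture (~540,183). I'll descend, grip and check.

```bash
python3 -m handwheel '0 0 0 0 0.0044 0.0015 0.08; 0 0 0 0.03 0.0044 0.0015 0.07; 0 0 0 0.055 0.0044 0.0015 0.07; 0 0 0 0.067 0.0044 0.0015 0.07; 0 0 0 0.067 0.0044 0.0015 0.07;0 0 0 0.067 0.0044 0.0015 0.07; 0 0 0 0.067 0.0044 0.0015 0.015; 0 0 0 0.067 0.0044 0.0015 0.015; 0 0 0 0.067 0.0044 0.0015 0.015; 0 0 0 0.067 0.0044 0.0015 0.015; 0 0 0 0.067 0.0044 0.0015 0.015; 0 0 0 0.067 0.0044 0.0015 0.015' 25
python3 -m handwheel '0 0 0 0 0 0 0.015; 0 0 0 0 0 0 0.015; 0 0 0 0 0 0 0.015; 0 0 0 0 0 0 0.015'
```

```text
time_s: 13.43
ee_pos: [475.6, -244.2, 68.1]
ee_rot: [72.1, 90.0, -17.8]
force: [0.0, -0.2, -0.5]
gripper_width: 33.1
time_s: 13.77
ee_pos: [475.8, -244.2, 68.0]
ee_rot: [79.1, 90.0, -10.8]
force: [0.5, -0.1, 0.4]
gripper_width: 23.2
```

```bash
python3 -m handwheel '0 0 0 -0.01 0 0 0.015; 0 0 0 -0.03 0 0 0.015; 0 0 0 -0.06 0 0 0.015; 0 0 0 -0.09 0 0 0.015; 0 0 0 -0.11 0 0 0.015; 0 0 0 -0.11 0 0 0.015; 0 0 0 -0.11 0 0 0.015'
python3 -c "
from h import *
plan([510.3,34,178],-90)"
```

```text
time_s: 14.35
ee_pos: [475.6, -244.3, 178.8]
ee_rot: [60.0, 89.9, -29.9]
force: [0.4, -0.3, -1.7]
gripper_width: 23.2
rv [ 0.09  0.05 -0.09] shift [ 0.0006  0.0351 -0.2782] F [ 0.4 -0.3 -1.7] pos [ 475.6 -244.3  178.8] q [-28.  16.  98.  -0.  66. -29.] 14.35
```

```bash
python3 -m handwheel '0 0 0 0 0.005 -0.03 0.015; 0 0 0 0 0.008 -0.06 0.015; 0 0 0 0 0.012 -0.09 0.015; 0 0 0 0 0.015 -0.12 0.015; 0 0 0 0 0.019 -0.15 0.015; 0 0 0 0 0.022 -0.18 0.015; 0 0 0 0 0.026 -0.21 0.015; 0 0 0 0 0.03 -0.24 0.015; 0 0 0 0 0.033 -0.265 0.015; 0 0 0 0 0.0348 -0.278 0.015; 0 0 0 0 0.0348 -0.278 0.015; 0 0 0 0 0.0348 -0.278 0.015'
python3 -m handwheel '0 0 0 0.01 0 0 0.015; 0 0 0 0.02 0 0 0.015; 0 0 0 0.025 0 0 0.015; 0 0 0 0.025 0 0 0.015; 0 0 0 0.025 0 0 0.015'
python3 - <<'E'
from h import *
plan([510.3,34,178],-90)
b=env.grab_frame('scene')
cv2.imwrite('pics/e.png',cv2.resize(b[170:320,260:410,::-1],None,fx=4,fy=4,interpolation=2))
E
```

```text
time_s: 15.35
ee_pos: [508.7, 34.2, 176.2]
ee_rot: [-80.2, 89.8, -170.0]
force: [-0.3, 0.1, -0.2]
gripper_width: 23.7
time_s: 15.77
ee_pos: [509.5, 33.3, 152.1]
ee_rot: [-89.2, 89.9, -179.2]
force: [-0.5, -0.7, -1.2]
gripper_width: 23.5
rv [0.03 0.   0.09] shift [-0.0259  0.0008 -0.0007] F [-0.5 -0.7 -1.2] pos [509.5  33.3 152.1] q [  2.  15. 103.   0.  61.   2.] 15.7667
```

View pics/e.png

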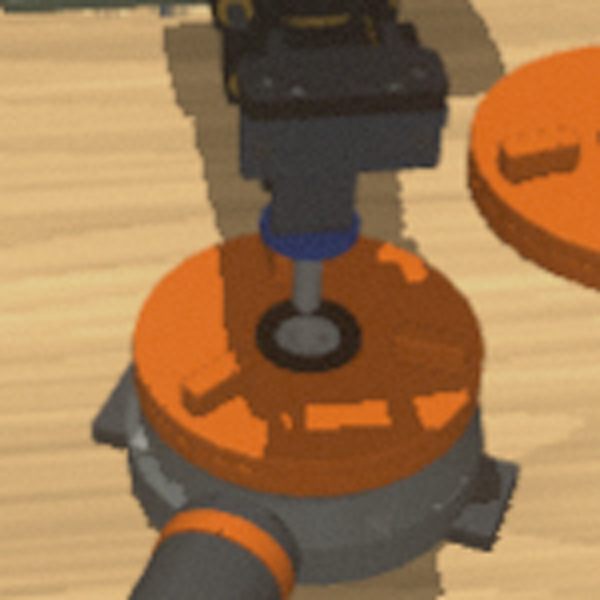

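Run:
```python
from h import *
C=lambda x,y:[260+x/4,170+y/4]
print(atz("scene",[C(308,337)],81),atz("scene",[C(307,310)],94),atz("scene",[C(310,231)],142))
```

```text
[[515.90035974  35.81342106  81.        ]] [[512.19622494  35.48071073  94.        ]] [[515.19278715  34.97734365 142.        ]]
```

The pin foot (crop 307,310) is laterally in line with the tube mouth (308,337), and y agrees to 0.4 mm. I'll nudge it slightly and go down.

```bash
python3 -m handwheel '0 0 0 0.004 0.0008 -0.0005 0.015; 0 0 0 0.008 0.0008 -0.0005 0.015; 0 0 0 0.011 0.0008 -0.0005 0.015; 0 0 0 0.011 0.0008 -0.0005 0.015'
python3 -m handwheel '0 0 0 0.001 0 0 0.015; 0 0 0 0.002 0 0 0.015; 0 0 0 0.003 0 0 0.015; 0 0 0 0.004 0 0 0.015; 0 0 0 0.004 0 0 0.015'
```

```text
time_s: 16.15
ee_pos: [510.2, 34.4, 141.1]
ee_rot: [-90.6, 89.9, 179.5]
force: [-0.1, 0.4, -2.2]
gripper_width: 23.2
time_s: 16.57
ee_pos: [510.6, 34.4, 137.7]
ee_rot: [-103.9, 90.0, 166.2]
force: [0.3, -0.3, -1.6]
gripper_width: 23.7
```

```bash
python3 -m handwheel '0 0 0 0.0015 0 0 0.015; 0 0 0 0.003 0 0 0.015; 0 0 0 0.0045 0 0 0.015; 0 0 0 0.006 0 0 0.015; 0 0 0 0.006 0 0 0.015'
```

```text
time_s: 16.98
ee_pos: [511.3, 34.3, 131.7]
ee_rot: [91.0, 89.9, 1.1]
force: [1.2, 0.8, -1.1]
gripper_width: 23.4
```

```bash
python3 -m handwheel '0 0 0 0.002 0 0 0.015; 0 0 0 0.004 0 0 0.015; 0 0 0 0.006 0 0 0.015; 0 0 0 0.008 0 0 0.015; 0 0 0 0.01 0 0 0.015; 0 0 0 0.01 0 0 0.015'
```

```text
time_s: 17.48
ee_pos: [511.2, 34.4, 121.6]
ee_rot: [90.3, 89.9, 0.4]
force: [3.9, -0.6, -1.8]
gripper_width: 23.2
```

```bash
python3 -m handwheel '0 0 0 0.002 0.0005 0 0.015; 0 0 0 0.004 0.001 0 0.015; 0 0 0 0.007 0.001 0 0.015; 0 0 0 0.01 0.001 0 0.015; 0 0 0 0.013 0.001 0 0.015; 0 0 0 0.016 0.001 0 0.015; 0 0 0 0.019 0.001 0 0.015; 0 0 0 0.021 0.001 0 0.015; 0 0 0 0.021 0.001 0 0.015'
```

```text
time_s: 18.23
ee_pos: [511.5, 34.4, 100.2]
ee_rot: [-92.4, 90.0, 177.7]
force: [1.4, -0.8, -2.6]
gripper_width: 23.9
```

```bash
python3 -m handwheel '0 0 0 0.001 0 0 0.015; 0 0 0 0.002 0 0 0.015; 0 0 0 0.003 0 0 0.015; 0 0 0 0.004 0 0 0.015; 0 0 0 0.004 0 0 0.015'
python3 -m handwheel '0 0 0 0.0005 0 0 0.015; 0 0 0 0.001 0 0 0.015; 0 0 0 0.001 0 0 0.015'
```

```text
time_s: 18.65
ee_pos: [511.6, 34.4, 97.0]
ee_rot: [-114.7, 90.0, 155.4]
force: [0.8, -0.4, 1.0]
gripper_width: 23.5
time_s: 18.9
ee_pos: [511.6, 34.4, 97.0]
ee_rot: [116.4, 90.0, 26.5]
force: [-1.3, -0.4, 8.2]
gripper_width: 23.4
```

The lock is seated: TCP z is 97.0, exactly the grasp height plus 29 mm, and the force rises to 8 N. I'll release and retreat.

```bash
python3 -m handwheel '0 0 0 -0.001 0 0 0.015; 0 0 0 -0.001 0 0 0.06; 0 0 0 -0.001 0 0 0.06; 0 0 0 -0.001 0 0 0.06; 0 0 0 -0.001 0 0 0.06; 0 0 0 -0.001 0 0 0.06; 0 0 0 -0.001 0 0 0.06'
python3 -m handwheel '0 0 0 -0.01 0 0 0.06; 0 0 0 -0.03 0 0 0.06; 0 0 0 -0.06 0 0 0.06; 0 0 0 -0.09 0 0 0.06; 0 0 0 -0.12 0 0 0.06; 0 0 0 -0.15 0 0.03 0.06; 0 0 0 -0.17 -0.03 0.06 0.06; 0 0 0 -0.17 -0.06 0.1 0.06; 0 0 0 -0.17 -0.1 0.13 0.06; 0 0 0 -0.17 -0.12 0.16 0.06;0 0 0 -0.17 -0.12 0.16 0.06'
python3 - <<'E'
from h import *
a=env.grab_frame('top'); b=env.grab_frame('scene')
cv2.imwrite('pics/f.png',np.hstack([cv2.resize(i[y:y+120,x:x+100,::-1],None,fx=4,fy=4,interpolation=2) for i,x,y in((a,246,164),(b,286,180))]))
E
```

```text
time_s: 19.48
ee_pos: [511.6, 34.4, 96.7]
ee_rot: [-106.6, 90.0, 163.5]
force: [-0.8, -0.3, -0.2]
gripper_width: 58.4
time_s: 20.4
ee_pos: [388.5, -128.0, 267.9]
ee_rot: [-11.1, 89.9, -101.1]
force: [0.0, 1.2, -1.0]
gripper_width: 59.9
```

View pics/f.png

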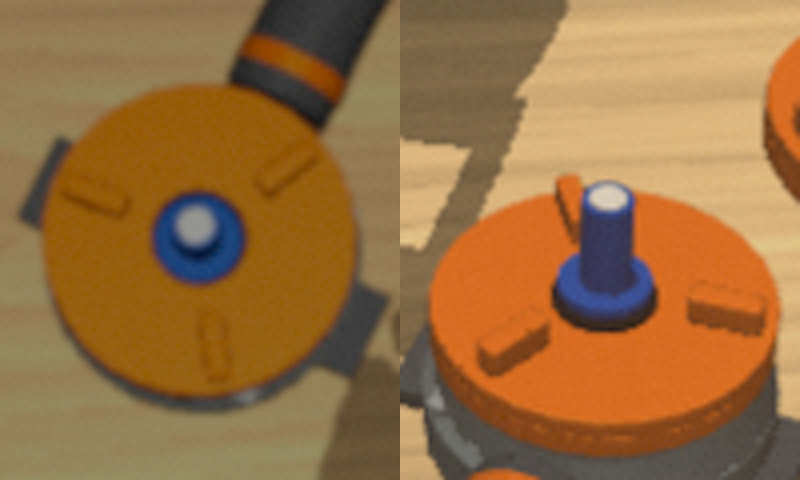

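Run:
```python
from h import *
print(atz("top",[[294.75,220.5]],136),[ (z,atz("scene",[[338,229.5]],z)[0].round(1)) for z in(136,146)])
print(env.job_done())
```

```text
[[509.28821465  33.94757392 136.        ]] [(136, array([512.7,  36.4, 136. ])), (146, array([524.9,  34.4, 146. ]))]
the job is handed in; nothing more can be done
None
```

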